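# Rest two pen cases on the stand, heavy end down

## Robot

A 6-joint arm with a two-finger parallel gripper is mounted at the origin on a cart in front of the work surface, level with it; the furniture and walls round the work are solid. World frame = base frame: x ahead of the robot, y to its left, z up, the work surface at z = 0. Lengths are in mm, angles in rad, forces in N, time in s.
With the tool pointing down it reaches from about 350 to 875 mm from the base axis. Payload 4.2 kg.
Tool frame: the origin (TCP) lies midway between the tips of the shut fingers; the grasp point (between the pads) lies 19 mm behind it (arm.grip_point_offset is the distance from the TCP to the grasp point, in mm); y points along the fingers, z is the direction in which the jaws open and shut, and the axes are right-handed (so a half turn about y gives the same grasp; the last joint's range is limited). The gripper opens to 85 mm and grips with 20 to 120 N. Pads are 22 mm wide; open, the fingers measure 114 mm over their backs; the gripper's body (76 mm by 85 mm) begins 54 mm behind the grasp point. The pads swing forward as they close: fully open they stand 13 mm farther back than shut.
Start: joints at [-0.902, 0.385, 0.008, 0, -1.194, -0.259], TCP at [249.029, -573.222, 231.312] pointing down, gripper open.
Joint ranges: [-3.14, 3.14], [-1.21, 2.06], [-1.07, 1.41], [-3.16, 2.05], [-2.99, -0.16], [-3.1, 3.1]. Speed limits (rad/s): [2.79, 2.79, 3.14, 3.14, 3.14, 3.14].

## Interface

Orientations are given as a unit quaternion [x, y, z, w].
In Python, from bench import arm, optics, job_done, spotter gives the robot as it stands.
- The arm moves only by the tool jog_arm, never from a script. Its arguments are lists of equal length, an entry for each row: "translation": the shift along the tool's x, y, z in units of 50 mm (1.0 is 50 mm), a list of three; "rot": the turn, a rotation vector about the tool's x, y, z in units of 8 degrees (1.0 is 8 degrees), a list of three; "gripper": the opening, from 0 (shut) to 1 (fully open). A call has 1 to 20 rows; each row is the pose to reach, as a shift and turn from the pose measured when the call began, along the tool's axes at that moment; what a row does not reach only later rows make up. A row lasts 1/10 s, in which the tool goes at most 50 mm and 8.59 degrees, less where a joint would pass 70% of its speed; a pose out of reach is approached as far as the arm can. A call with a gripper value outside its range is refused whole. The fingers move at their own pace and stop on an object; the grip force is fixed at half the most. Time passes only in rows, so rows that repeat a pose let the fingers close. It gives the time, the measured TCP pose, the force and the opening at its end, in the units of the state.
- arm.read_state(): the state, without advancing time (a new reading comes with each control period).
- optics.get_image(name): name is "side" or "top"; returns a dict with "frame" (384x512x3 uint8, red, green, blue), "mtx" (3x3 intrinsics, pixels), "xyz" and "attitude" of the camera in the world. Camera axes: x right, y down, z forward; pixel columns grow to the right and rows downward; lengths in mm; the calibration is good to about 2 mm. A picture is of the moment at which its call begins. There is no depth.
- job_done(): hands the job in, once; it reports no verdict.
Trained networks look in the newest picture that a camera, given by its name, has taken for a name from the list of things; names that differ only in an ending like _2 or _b are one class to them, and where a whole thing is asked for, a point or a joint stands for the part that bears it (a point fixed in the world has none). Each returns a list of dicts, best first, with "score" (0 to 1); they miss things now and then, are a little off and sometimes report something else, mostly with a low value. They report only what shows in the picture. A call takes as long as a camera call.
- spotter.look_for(camera, thing): "centre" ([x, y, z] in mm, in the coordinates of the camera as it stood for that picture, good to about 4 mm: the middle of the surface that is visible of it).
The state is a dict: "clock": time; "joints": joint angles; "joint_vel": joint speeds; "joint_efforts": joint torques, N m; "position": TCP position; "ee_rot": TCP orientation; "contact_force": force on the tool from outside, world axes, zero at the start; "wrist_torque": the same for the moment, N m; "gripper_width": finger opening in mm.
Only numpy, scipy, OpenCV 4.12 (cv2) and the standard library are available. Lean on these libraries where they do the work, as an engineer would, in place of code of your own. Each camera call takes 0.05 s, during which the arm holds its last target. There are 200 camera calls.

## Task

Put the two closed pen cases away on the sloping pen stand, one in each lane, lower end against the ledge and heavy end down, so that the pens rest nib up and the ink drains away from the nibs. The cases look alike at both ends: lift each one at its middle to feel which end is the heavy one. Let go of them and leave the other things on the desk where they are.

Things in the scene. Friction and masses are not known exactly. Their poses are not given: they have to be found in the camera images.
- pen_case_1: a closed grey metal pen case, 190 x 28 x 28 mm, black caps alike at both ends and a thin black band at mid-length; lies crosswise, flat on the desk. Origin at its centre, x along its length. The pen hidden inside makes one end heavy, +x or -x, drawn anew each time. Weighs 0.2 to 0.25 kg, balances about 25 mm from the middle: held level at the middle, it pulls with about 0.05 N m.
- pen_case_2: the second closed grey metal pen case, 190 x 28 x 28 mm, black caps alike at both ends and a thin black band at mid-length; lies crosswise, flat on the desk. Origin at its centre, x along its length. The pen hidden inside makes one end heavy, +x or -x, drawn anew each time. Weighs 0.2 to 0.25 kg, balances about 25 mm from the middle: held level at the middle, it pulls with about 0.05 N m.
- pen_stand: walnut wedge with two lanes side by side, rising at 35 degrees behind a steel ledge; 166 mm wide, 80 deep, 58 high at the back; fixed. Origin at the centre of its underside; x from low front to high back (leftward, turned up to 45 degrees towards the robot). Lane middles 81 mm apart. A case in a lane overhangs the back edge by more than half: heavy end down it stays, heavy end up it tips out over the back.
- lane_near: the lane nearer to the robot. Origin: middle of the line where floor and ledge meet, 12 mm above the desk; x up the slope, y across towards the robot, z square off the floor. Floor and ledge are polished and slippery; the floor ends at x = 80 mm. Steel rods at y = +-20.5 mm (34 mm apart) reach x = 64 mm, 9.5 mm above the floor; the ledge stands 12 mm above it. A case at the ledge has its centre at x 95, z 14 mm.
- lane_far: the lane farther from the robot. Origin: middle of the line where floor and ledge meet, 12 mm above the desk; x up the slope, y across towards the robot, z square off the floor. Floor and ledge are polished and slippery; the floor ends at x = 80 mm. Steel rods at y = +-20.5 mm (34 mm apart) reach x = 64 mm, 9.5 mm above the floor; the ledge stands 12 mm above it. A case at the ledge has its centre at x 95, z 14 mm.
- ink_bottle: square glass ink bottle with a round black screw cap, 48 x 48 x 56 mm; origin at the centre of its underside. Not part of the job.
- magnifier: round reading glass with a black handle, lying flat, 81 x 172 x 13 mm; origin at the middle of its length, underside; handle along -y. Not part of the job.
- eraser: white eraser in a card sleeve, 23 x 50 x 12 mm; origin at the centre of its underside. Not part of the job.
- sharpener: small brass pencil sharpener, 16 x 26 x 13 mm; origin at the centre of its underside. Not part of the job.
- clip_tin: round lidded tin, 68 mm across, 30 mm high; origin at the centre of its underside. Not part of the job.

How it is judged:
By the outcome, as a careful person would: the job done as asked, in the order asked, and still so for the second after the job is handed in, with the robot touching nothing.
It also fails if it takes over 67 s, if anything falls off the work surface, if the arm or the gripper's body presses on something with over 40 N, if the wrist force passes 120 N, or if a joint passes its speed limit or range.

## Working session

There is one attempt and no reset: what is moved stays moved. The work goes in short steps, Python scripts to look and compute and a tool call to move; the robot and the scene stay as the last step left them, time stands still between calls to the robot, and variables do not carry over. Pictures are saved under pics/ and viewed, about 8 in all and at most 12, crops included, and the job is handed in when it is done.

Besides the shell and the picture viewer there is one more tool, called in YAML: its name, and indented under it one key for each argument. jog_arm: Moves the arm, as the interface text tells. Its arguments: {"type":"object","properties":{"translation":{"type":"array"},"rot":{"type":"array"},"gripper":{"type":"array"}},"required":["translation","rot","gripper"]}

```bash
mkdir -p pics; ls; python3 - <<'E'
from bench import arm, optics, spotter
import cv2, json
s=arm.read_state(); print(s)
for c in("top","side"):
    im=optics.get_image(c); cv2.imwrite(f"pics/{c}0.png",im["frame"][:,:,::-1]); print(c,im["mtx"],im["xyz"],im["attitude"])
    for t in("pen_case_1","pen_stand","lane_near","ink_bottle"):
        print(t,[(round(d["score"],2),[round(float(v)) for v in d["centre"]]) for d in spotter.look_for(c,t)][:4])
E
```

```text
pics
{'clock': 0.0, 'joints': array([-9.02405391e-01,  3.85552936e-01,  6.60881498e-03, -5.08015938e-04,
       -1.19402017e+00, -2.58605325e-01]), 'joint_vel': array([-0.00171703, -0.00087566,  0.00087337,  0.00060546, -0.0020535 ,
        0.00013292]), 'joint_efforts': array([-1.97499816e-03, -3.92285478e+01,  1.88401312e+01,  4.18624431e+00,
       -4.63342745e-03, -1.87911502e-05]), 'position': array([ 248.78827403, -572.69582812,  230.21579076]), 'ee_rot': array([-0.69156888, -0.14361118,  0.1439979 ,  0.6930894 ]), 'contact_force': array([-0.71812846,  0.72303184, -0.08244043]), 'wrist_torque': array([-0.01819456, -0.00554423,  0.02821361]), 'gripper_width': 85.03822388521144}
top [[419.30720167   0.         258.55259597]
 [  0.         419.30720167 187.88075362]
 [  0.           0.           1.        ]] [ 313.7385214  -107.8802397  1391.38074684] [-0.69850133  0.70952697 -0.06904452  0.06245179]
pen_case_1 [(0.96, [-50, -7, 1390]), (0.84, [106, 140, 1358])]
pen_stand [(0.91, [-243, 66, 1363])]
lane_near []
ink_bottle [(0.7, [-381, -115, 1394])]
side [[484.01288408   0.         257.22421604]
 [  0.         484.01288408 191.99958245]
 [  0.           0.           1.        ]] [  639.38069278 -1679.89100161   643.41849458] [ 0.82215993  0.01126792 -0.01956207 -0.56880876]
pen_case_1 [(0.63, [-131, 78, 1561]), (0.5, [20, 22, 1687])]
pen_stand [(0.56, [-45, -62, 1899])]
lane_near [(0.49, [-76, -44, 1882])]
ink_bottle [(0.5, [151, -107, 2011])]
```

```bash
python3 - <<'E'
import cv2
im=cv2.imread("pics/top0.png"); cv2.imwrite("pics/top0b.png",cv2.resize(im,(800,600),interpolation=cv2.INTER_CUBIC))
im=cv2.imread("pics/side0.png"); cv2.imwrite("pics/side0b.png",cv2.resize(im,(800,600),interpolation=cv2.INTER_CUBIC))
E
```

```text
(no output)
```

View pics/top0b.png

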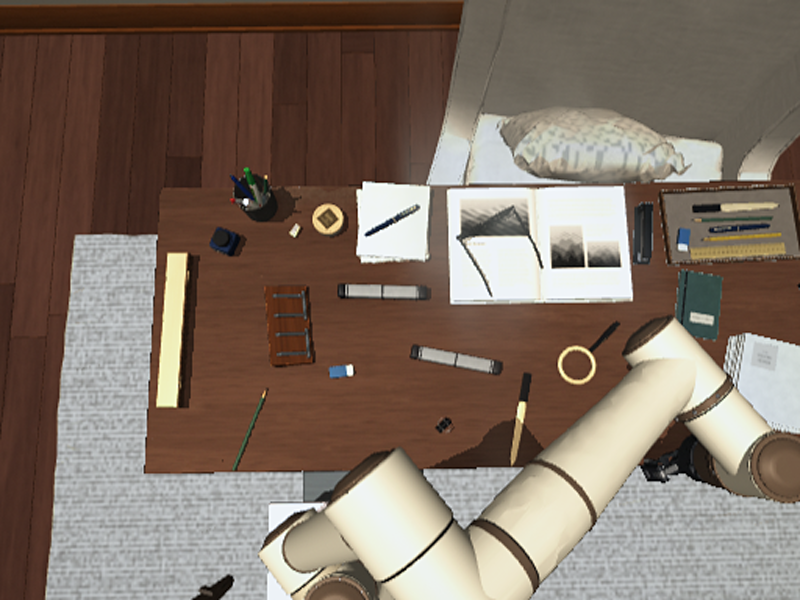

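View pics/side0b.png

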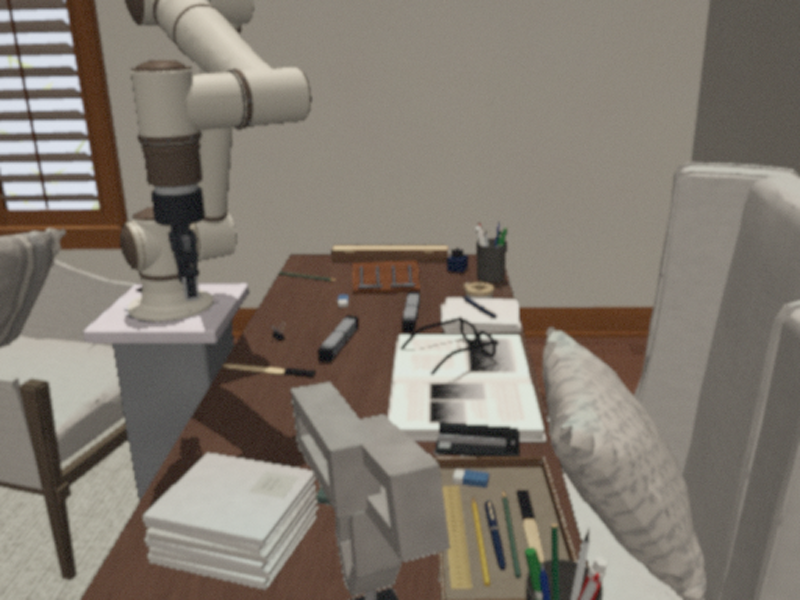

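The top view shows case A at about (384,292), case B at (456,360), and the stand at (290,325) with its ledge on the right. The magnifier, eraser, sharpener and the rest lie around them.

```bash
cat > h.py <<'E'
import numpy as np, cv2
from bench import arm, optics, spotter
from scipy.spatial.transform import Rotation as R
def ray(im,uv,z):
    d=R.from_quat(im["attitude"]).as_matrix()@np.linalg.inv(im["mtx"])@np.array([uv[0],uv[1],1.])
    return im["xyz"]+d*(z-im["xyz"][2])/d[2]
def proj(im,P):
    p=(np.atleast_2d(P)-im["xyz"])@R.from_quat(im["attitude"]).as_matrix()@im["mtx"].T
    return p[:,:2]/p[:,2:]
E
python3 - <<'E'
from h import *
im=optics.get_image("top"); f=im["frame"]
for n,(x0,y0,x1,y1) in {"A":(205,170,285,200),"B":(255,212,330,246)}.items():
    c=f[y0:y1,x0:x1].astype(int); mx=c.max(2); mn=c.min(2)
    m=((mx-mn)<18)&(mx>90)
    n_,l,st,ce=cv2.connectedComponentsWithStats(m.astype(np.uint8)); 
    pts=np.argwhere(m)[:,::-1]+[x0,y0]
    r=cv2.minAreaRect(pts.astype(np.float32)); b=cv2.boxPoints(r)
    W=np.array([ray(im,p,28) for p in b]); ctr=ray(im,r[0],28)
    e=[W[1]-W[0],W[2]-W[1]]; L=max(e,key=np.linalg.norm)
    print(n,r,ctr.round(1),np.linalg.norm(e[0]).round(1),np.linalg.norm(e[1]).round(1),"yaw",np.degrees(np.arctan2(L[1],L[0])).round(1))
for uv,z in [((265,287),58),((275,365),58),((309,285),20),((314,362),20)]:
    print(uv,ray(im,np.array(uv)/1.5625,z).round(1))
for t in("pen_case_1","pen_stand","eraser","magnifier","clip_tin","ink_bottle"):
    for d in spotter.look_for("top",t): print(t,round(d["score"],2),(R.from_quat(im["attitude"]).apply(d["centre"])+im["xyz"]).round())
c=f[170:250,155:225,::-1]; cv2.imwrite("pics/st.png",cv2.resize(c,(525,600),interpolation=cv2.INTER_CUBIC))
E
```

```text
A ((244.0, 186.0), (8.0, 46.0), 90.0) [577.6 -74.7  28. ] 152.5 27.0 yaw -90.8
B ((291.23077392578125, 229.84616088867188), (48.244564056396484, 8.23687744140625), 11.309932708740234) [ 430.2 -226.7   28. ] 26.9 156.7 yaw -102.2
(265, 287) [583.  165.2  58. ]
(275, 365) [421.5 141.3  58. ]
(309, 285) [593.6  79.4  20. ]
(314, 362) [429.5  67.3  20. ]
pen_case_1 0.92 [576. -71.  24.]
pen_case_1 0.87 [ 430. -224.   27.]
pen_case_1 0.31 [ 443. -499.    7.]
pen_stand 0.77 [504. 121.  41.]
pen_stand 0.48 [414.  11.   9.]
eraser 0.55 [418.  12.  10.]
magnifier 0.73 [ 442. -501.    9.]
clip_tin 0.79 [734.  41.  32.]
clip_tin 0.21 [688. 254.  37.]
ink_bottle 0.63 [691. 256.  40.]
```

View pics/st.png

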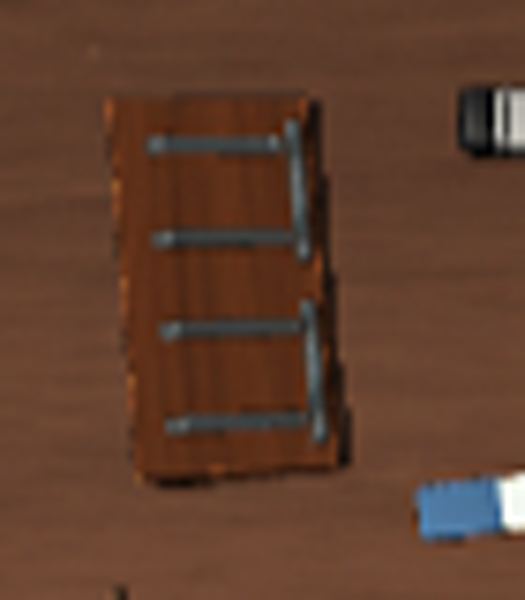

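```bash
cat >> h.py <<'E'
C,S=np.cos(np.radians(35)),np.sin(np.radians(35))
def lane(p,sgn):  # p=(x,y,yaw) stand; sgn +1 near, -1 far; returns origin, matrix [x,y,z]
    Rz=R.from_euler('z',p[2]).as_matrix()
    o=np.array([p[0],p[1],0])+Rz@np.array([40-80*C,sgn*40.5,12])
    return o, Rz@np.array([[C,0,-S],[0,1,0],[S,0,C]])
E
python3 - <<'E'
from h import *
from scipy.optimize import least_squares
im=optics.get_image("top")
uv=np.array([(155,146),(160,239),(170,330),(175,425),(109,100),(139,478),(309,97),(340,465)])/7.5+[155,170]-0.43
def pts(p):
    out=[]
    for sg in(-1,1):
        o,M=lane(p,sg)
        for y in(-20.5,20.5): out.append(o+M@[62,y,8])
    Rz=R.from_euler('z',p[2]).as_matrix()
    for q in((40,-83,58),(40,83,58),(-31,-83,14),(-31,83,14)): out.append(np.array([p[0],p[1],0])+Rz@np.array(q))
    return np.array(out)
r=least_squares(lambda p:(proj(im,pts(p))-uv).ravel()*[1]*16 if 0 else ((proj(im,pts(p))-uv)*np.array([[1]]*6+[[.3]]*2)).ravel(),[500,110,1.6])
print(r.x,np.degrees(r.x[2])); print((proj(im,pts(r.x))-uv).round(2).tolist())
for sg in(-1,1):
    o,M=lane(r.x,sg); print("far near"[0 if sg<0 else 4:][:4],o.round(1),(o+M@[95,0,14]).round(1),M.round(3).tolist())
s=arm.read_state(); print(R.from_quat(s["ee_rot"]).as_matrix().round(3).tolist())
E
```

```text
[507.7297809  120.23109139   1.66904699] 95.62934831013402
[[0.19, -0.18], [0.52, -0.15], [0.17, -0.02], [0.52, 0.03], [-0.4, -0.24], [-0.45, 0.44], [-3.19, 0.41], [-2.98, 0.74]]
far  [550.5  98.8  12. ] [543.7 168.2  78. ] [[-0.08, -0.995, 0.056], [0.815, -0.098, -0.571], [0.574, 0.0, 0.819]]
near [469.9  90.8  12. ] [463.1 160.3  78. ] [[-0.08, -0.995, 0.056], [0.815, -0.098, -0.571], [0.574, 0.0, 0.819]]
[[0.917, 0.0, -0.398], [0.398, -0.0, 0.917], [0.0, -1.0, -0.0]]
```

```bash
cat >> h.py <<'E'
P=[507.7,120.2,1.669]
def tool(yaw): # tool down, z at angle yaw deg
    a=np.radians(yaw); y=np.array([0,0,-1.]); z=np.array([np.cos(a),np.sin(a),0]); return np.c_[np.cross(y,z),y,z]
def laneT(sgn,lx,ly,lz,flip=False): # grasp point at lane coords -> TCP pos, matrix
    o,M=lane(P,sgn); y=-M[:,2]; z=M[:,1]*(-1 if flip else 1); T=np.c_[np.cross(y,z),y,z]
    return o+M@[lx,ly,lz], T
def cmd(pos,M,name=""):
    s=arm.read_state(); T=R.from_quat(s["ee_rot"]).as_matrix()
    t=T.T@(np.array(pos)-s["position"])/50; w=R.from_matrix(T.T@M).as_rotvec(degrees=True)/8
    print(name,"t",t.round(3).tolist(),"r",w.round(3).tolist())
def st():
    s=arm.read_state()
    for k in("clock","joints","position","contact_force","wrist_torque","gripper_width"): print(k,np.round(s[k],3))
    print(R.from_quat(s["ee_rot"]).as_matrix().round(3).tolist()); return s
E
python3 -c "
from h import *
cmd([577.6,-74.7,110],tool(179.2))
cmd([577.6,-74.7,110],tool(179.2))"
```

```text
t [9.999, 2.427, 6.527] r [0.0, -8.215, 0.0]
 t [9.999, 2.427, 6.527] r [0.0, -8.215, 0.0]
```

jog_arm:
  translation:
    - [1,0.2,0.6]
    - [2,0.4,1.3]
    - [3,0.6,2]
    - [4,0.9,2.6]
    - [5,1.2,3.3]
    - [6,1.4,4]
    - [7,1.7,4.6]
    - [8,1.9,5.2]
    - [9,2.2,5.9]
    - [10,2.43,6.53]
    - [10,2.43,6.53]
    - [10,2.43,6.53]
    - [10,2.43,6.53]
    - [10,2.43,6.53]
    - [10,2.43,6.53]
    - [10,2.43,6.53]
    - [10,2.43,6.53]
    - [10,2.43,6.53]
  rot:
    - [0,-0.8,0]
    - [0,-1.6,0]
    - [0,-2.4,0]
    - [0,-3.2,0]
    - [0,-4,0]
    - [0,-4.8,0]
    - [0,-5.6,0]
    - [0,-6.4,0]
    - [0,-7.2,0]
    - [0,-8,0]
    - [0,-8.215,0]
    - [0,-8.215,0]
    - [0,-8.215,0]
    - [0,-8.215,0]
    - [0,-8.215,0]
    - [0,-8.215,0]
    - [0,-8.215,0]
    - [0,-8.215,0]
  gripper: [1,1,1,1,1,1,1,1,1,1,1,1,1,1,1,1,1,1]

```text
clock: 2.7
position: [577.2, -75.5, 110.3]
ee_rot: [0.504, 0.496, -0.496, -0.504]
contact_force: [-0.2, -0.4, -0.6]
gripper_width: 85.4
```

```bash
python3 -c "
from h import *
st(); cmd([577.6,-74.7,5],tool(179.2))
im=optics.get_image('side'); cv2.imwrite('pics/side1.png',im['frame'][:,:,::-1])"
```

```text
clock 2.7
joints [ 0.148  0.425 -0.26   0.    -0.884 -0.163]
position [577.218 -75.544 110.338]
contact_force [-0.227 -0.422 -0.611]
wrist_torque [ 0.015  0.007 -0.018]
gripper_width 85.36
[[0.016, 0.001, -1.0], [1.0, 0.0, 0.016], [0.0, -1.0, -0.001]]
 t [0.017, 2.107, -0.006] r [0.005, -0.011, 0.001]
```

jog_arm:
  translation:
    - [0,0.7,0]
    - [0,1.4,0]
    - [0.01,1.9,0]
    - [0.01,2.1,0]
    - [0.01,2.1,0]
    - [0.01,2.1,0]
    - [0.01,2.1,0]
    - [0.01,2.1,0]
    - [0.01,2.1,0]
    - [0.01,2.1,0]
    - [0.01,2.1,0]
    - [0.01,2.1,0]
    - [0.01,2.1,0]
    - [0.01,2.1,0]
  rot:
    - [0,0,0]
    - [0,0,0]
    - [0,0,0]
    - [0,0,0]
    - [0,0,0]
    - [0,0,0]
    - [0,0,0]
    - [0,0,0]
    - [0,0,0]
    - [0,0,0]
    - [0,0,0]
    - [0,0,0]
    - [0,0,0]
    - [0,0,0]
  gripper: [1,1,1,1,1,0,0,0,0,0,0,0,0,0]

```text
clock: 4.15
position: [579.1, -74.7, 6.9]
ee_rot: [0.505, 0.498, -0.495, -0.503]
contact_force: [0.9, -0.3, 6.6]
gripper_width: 26.9
```

jog_arm:
  translation:
    - [0,-0.4,0]
    - [0,-0.8,0]
    - [0,-1.2,0]
    - [0,-1.6,0]
    - [0,-2,0]
    - [0,-2,0]
    - [0,-2,0]
    - [0,-2,0]
    - [0,-2,0]
    - [0,-2,0]
  rot:
    - [0,0,0]
    - [0,0,0]
    - [0,0,0]
    - [0,0,0]
    - [0,0,0]
    - [0,0,0]
    - [0,0,0]
    - [0,0,0]
    - [0,0,0]
    - [0,0,0]
  gripper: [0,0,0,0,0,0,0,0,0,0]

```text
clock: 5.15
position: [578.1, -74.8, 105.8]
ee_rot: [0.504, 0.497, -0.496, -0.503]
contact_force: [-0.6, -0.0, -2.8]
gripper_width: 26.9
```

```bash
python3 -c "
from h import *
st()
for i in range(4):
    im=optics.get_image('side'); print(arm.read_state()['wrist_torque'].round(3))
cv2.imwrite('pics/side1.png',cv2.resize(im['frame'][120:260,130:330,::-1],(800,560),interpolation=cv2.INTER_CUBIC))"
```

```text
clock 5.15
joints [ 0.149  0.431 -0.265  0.001 -0.872 -0.164]
position [578.071 -74.773 105.791]
contact_force [-0.557 -0.046 -2.838]
wrist_torque [-0.068 -0.003 -0.018]
gripper_width 26.859
[[0.015, 0.003, -1.0], [1.0, -0.0, 0.015], [-0.0, -1.0, -0.003]]
[-0.05   0.025 -0.046]
[0.009 0.002 0.028]
[-0.058  0.021 -0.028]
[-0.07  -0.021  0.049]
```

View pics/side1.png

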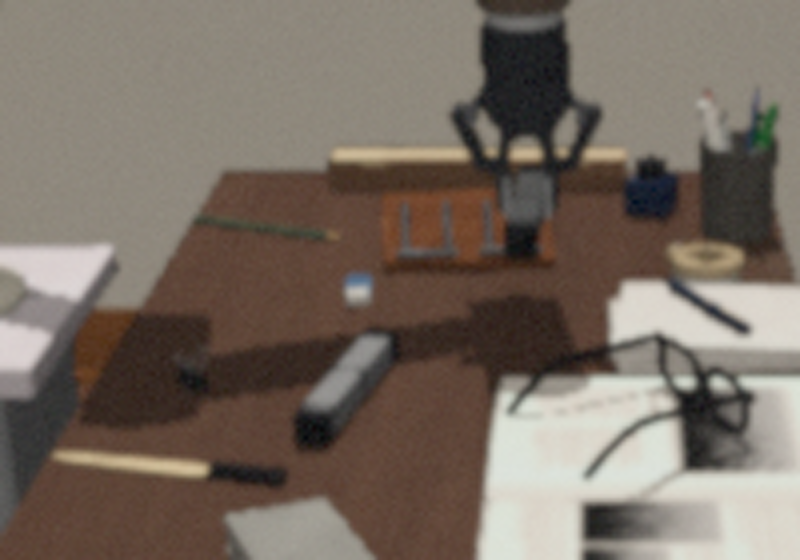

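The case is held at its middle at the grip's pixel (525,205); case B is still on the desk at (345,390). I'll take more torque readings and estimate the wrist joints for both placing orientations.

```bash
python3 - <<'E'
from h import *
t=[]
for i in range(12):
    optics.get_image('top'); t.append(arm.read_state()['wrist_torque'])
t=np.array(t); print("mean",t.mean(0).round(3),"sem",(t.std(0)/12**.5).round(3))
s=arm.read_state(); q=s["joints"]
def W(q1,th,q4,q5,q6,s4=1,s6=1): return (R.from_euler('z',q1)*R.from_euler('y',th)*R.from_euler('x',s4*q4)*R.from_euler('y',-q5)*R.from_euler('x',s6*q6))
for s6 in(1,-1):
    B=lambda q,ee:(W(q[0],q[1]-q[2],q[3],q[4],q[5],1,s6).inv()*R.from_quat(ee)).as_matrix().round(3).tolist()
    print(s6,B(q,s["ee_rot"])); print(B([-.902,.3855,.0066,-.0005,-1.194,-.2586],[-.69157,-.14361,.144,.69309]))
    const=W(q[0],q[1]-q[2],q[3],q[4],q[5],1,s6).inv()*R.from_quat(s["ee_rot"])
    from scipy.optimize import least_squares
    for flip in(0,1):
      for q1,th in((.2,.6),(.32,.7),(.4,.8)):
        T=R.from_matrix(laneT(-1,95,0,14,flip)[1])
        r=[least_squares(lambda v:(T.inv()*(W(q1,th,*v,1,s6)*const)).as_rotvec(),[a,-1,b]) for a in(-1,1) for b in(-2.5,0,2.5)]
        print(flip,q1,th,{tuple(((k.x+np.array([np.pi,0,np.pi]))%(2*np.pi)-np.array([np.pi,0,np.pi])).round(2)) for k in r if k.cost<1e-6})
E
```

```text
mean [-0.053  0.005 -0.008] sem [0.008 0.009 0.012]
1 [[0.001, 1.0, 0.0], [0.947, -0.001, 0.322], [0.322, -0.0, -0.947]]
[[-0.001, 1.0, -0.0], [0.869, 0.001, 0.495], [0.495, 0.0, -0.869]]
0 0.2 0.6 {(np.float64(0.73), np.float64(5.25), np.float64(-0.63)), (np.float64(-2.41), np.float64(1.04), np.float64(2.51))}
0 0.32 0.7 {(np.float64(0.8), np.float64(5.39), np.float64(-0.63)), (np.float64(-2.34), np.float64(0.9), np.float64(2.51))}
0 0.4 0.8 {(np.float64(-2.26), np.float64(0.79), np.float64(2.46)), (np.float64(0.89), np.float64(5.5), np.float64(-0.68))}
1 0.2 0.6 {(np.float64(-2.42), np.float64(1.03), np.float64(-0.63)), (np.float64(0.72), np.float64(5.25), np.float64(2.51))}
1 0.32 0.7 {(np.float64(0.8), np.float64(5.39), np.float64(2.51)), (np.float64(-2.34), np.float64(0.9), np.float64(-0.63))}
1 0.4 0.8 {(np.float64(0.88), np.float64(5.5), np.float64(2.47)), (np.float64(-2.26), np.float64(0.79), np.float64(-0.68))}
-1 [[0.001, 1.0, 0.0], [1.0, -0.001, -0.001], [-0.001, 0.0, -1.0]]
[[-0.001, 1.0, -0.0], [1.0, 0.001, 0.001], [0.001, -0.0, -1.0]]
0 0.2 0.6 {(np.float64(-2.41), np.float64(1.04), np.float64(-2.84)), (np.float64(0.73), np.float64(5.25), np.float64(0.3))}
0 0.32 0.7 {(np.float64(-2.34), np.float64(0.9), np.float64(-2.84)), (np.float64(0.8), np.float64(5.39), np.float64(0.3))}
0 0.4 0.8 {(np.float64(0.89), np.float64(5.5), np.float64(0.35)), (np.float64(-2.26), np.float64(0.79), np.float64(-2.79))}
1 0.2 0.6 {(np.float64(0.72), np.float64(5.25), np.float64(-2.84)), (np.float64(-2.42), np.float64(1.03), np.float64(0.3))}
1 0.32 0.7 {(np.float64(-2.34), np.float64(0.9), np.float64(0.3)), (np.float64(0.8), np.float64(5.39), np.float64(-2.84))}
1 0.4 0.8 {(np.float64(0.88), np.float64(5.5), np.float64(-2.79)), (np.float64(-2.26), np.float64(0.79), np.float64(0.35))}
```

Torque Mx = −0.053±0.008, so the heavy end of A is at +Y and it needs flipping. I'll turn joint 6 the negative way.

```bash
python3 -c "
from h import *
cmd([530,0,220],tool(80))"
```

```text
t [1.481, -2.266, 0.983] r [0.023, 12.396, 0.03]
```

jog_arm:
  translation:
    - [0.1,-0.4,0.1]
    - [0.2,-0.8,0.2]
    - [0.4,-1.2,0.3]
    - [0.5,-1.6,0.4]
    - [0.7,-2,0.5]
    - [0.9,-2.26,0.6]
    - [1.1,-2.26,0.7]
    - [1.3,-2.26,0.8]
    - [1.4,-2.26,0.9]
    - [1.48,-2.26,0.98]
    - [1.48,-2.26,0.98]
    - [1.48,-2.26,0.98]
    - [1.48,-2.26,0.98]
    - [1.48,-2.26,0.98]
    - [1.48,-2.26,0.98]
    - [1.48,-2.26,0.98]
  rot:
    - [0,0.5,0]
    - [0,1.2,0]
    - [0,2.1,0]
    - [0,3,0]
    - [0,4,0]
    - [0,5,0]
    - [0,6,0]
    - [0,7,0]
    - [0,8,0]
    - [0,9,0]
    - [0,10,0]
    - [0,11,0]
    - [0,11.8,0]
    - [0,12.3,0]
    - [0,12.4,0]
    - [0,12.4,0]
  gripper: [0,0,0,0,0,0,0,0,0,0,0,0,0,0,0,0]

```text
clock: 7.55
position: [530.0, -0.1, 219.7]
ee_rot: [-0.704, 0.06, -0.063, 0.705]
contact_force: [-0.1, -0.6, -2.2]
gripper_width: 26.9
```

```bash
python3 -c "
from h import *
st()
p,T=laneT(-1,100,0,7+70,True); print(p)
cmd(p,T)"
```

```text
clock 7.55
joints [ 3.070e-01  2.300e-01 -2.460e-01  1.000e-03 -1.090e+00 -2.052e+00]
position [ 5.30016e+02 -5.90000e-02  2.19663e+02]
contact_force [-0.112 -0.588 -2.187]
wrist_torque [-0.028  0.029 -0.   ]
gripper_width 26.88
[[0.985, 0.004, 0.173], [-0.173, 0.0, 0.985], [0.004, -1.0, 0.001]]
[546.80697562 136.32964843 132.43235105]
 t [-0.15, 1.747, 2.743] r [2.81, 9.001, 3.757]
```

jog_arm:
  translation:
    - [0,0,0.3]
    - [0,0,0.6]
    - [0,0,1]
    - [0,0,1.4]
    - [0,0.1,1.8]
    - [-0.1,0.3,2.1]
    - [-0.1,0.5,2.4]
    - [-0.1,0.8,2.6]
    - [-0.15,1.1,2.74]
    - [-0.15,1.4,2.74]
    - [-0.15,1.65,2.74]
    - [-0.15,1.75,2.74]
    - [-0.15,1.75,2.74]
    - [-0.15,1.75,2.74]
    - [-0.15,1.75,2.74]
    - [-0.15,1.75,2.74]
    - [-0.15,1.75,2.74]
  rot:
    - [0.2,0.7,0.3]
    - [0.45,1.44,0.6]
    - [0.7,2.25,0.94]
    - [0.98,3.15,1.31]
    - [1.26,4.05,1.69]
    - [1.54,4.95,2.07]
    - [1.82,5.85,2.44]
    - [2.1,6.75,2.82]
    - [2.39,7.65,3.19]
    - [2.6,8.4,3.5]
    - [2.75,8.8,3.68]
    - [2.81,9,3.757]
    - [2.81,9,3.757]
    - [2.81,9,3.757]
    - [2.81,9,3.757]
    - [2.81,9,3.757]
    - [2.81,9,3.757]
  gripper: [0,0,0,0,0,0,0,0,0,0,0,0,0,0,0,0,0]

```text
clock: 9.25
position: [547.0, 136.5, 132.9]
ee_rot: [-0.357, 0.61, -0.295, 0.643]
contact_force: [0.2, 0.6, -2.0]
gripper_width: 26.8
```

```bash
cat > look.py <<'E'
from h import *
import sys
n,sg,lx,lz,name=sys.argv[1],int(sys.argv[2]),float(sys.argv[3]),float(sys.argv[4]),sys.argv[5]
s=st(); o,M=lane(P,sg); print("TCP in lane",(M.T@(s["position"]-o)).round(1))
T=R.from_quat(s["ee_rot"]).as_matrix(); print("tool in lane",(M.T@T).round(3).tolist())
p,Tt=laneT(sg,lx,0,lz,len(sys.argv)>6); cmd(p,Tt)
im=optics.get_image("top"); a=cv2.resize(im["frame"][160:260,140:230,::-1],None,fx=5.6,fy=5.6,interpolation=cv2.INTER_CUBIC)
im=optics.get_image("side"); b=cv2.resize(im["frame"][130:230,210:260+40,::-1],None,fx=5.6*.5,fy=5.6,interpolation=cv2.INTER_CUBIC) if 0 else cv2.resize(im["frame"][140:220,215:285,::-1],(490,560),interpolation=cv2.INTER_CUBIC)
b=cv2.resize(b,None,fx=.55,fy=.55); c=np.zeros((a.shape[0],a.shape[1]+b.shape[1],3),np.uint8); c[:,:a.shape[1]]=a; c[:b.shape[0],a.shape[1]:]=b
cv2.imwrite(f"pics/{name}.png",c); print(c.shape)
E
python3 look.py x -1 98 8 hovA flip
```

```text
clock 9.25
joints [ 0.161  0.429 -0.09  -0.69  -1.118 -2.87 ]
position [546.965 136.523 132.864]
contact_force [ 0.186  0.583 -2.032]
wrist_torque [-1.463 -0.106  0.009]
gripper_width 26.834
[[0.082, -0.056, 0.995], [-0.815, 0.571, 0.099], [-0.573, -0.819, 0.001]]
TCP in lane [100.4  -0.2  77.3]
tool in lane [[-1.0, -0.0, 0.002], [-0.002, -0.001, -1.0], [0.0, -1.0, 0.001]]
 t [0.048, 1.385, -0.004] r [-0.004, 0.012, 0.001]
(560, 774, 3)
```

View pics/hovA.png

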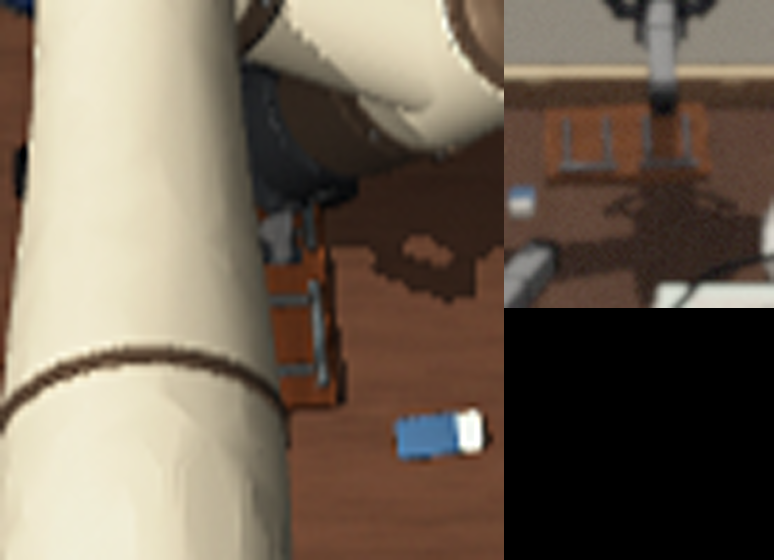

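The hover view shows the case above the right-hand (far) lane. In the side inset its lower cap is at (662,100), and that lane's rods are at about x=646 and 690. I'll check the stand pose against the side camera numerically.

```bash
python3 - <<'E'
from h import *
im=optics.get_image("side"); f=im["frame"].copy()
b=cv2.resize(f[135:195,215:275,::-1],(600,600),interpolation=cv2.INTER_CUBIC)
g=lambda p:((np.array(p)+.5-[215,135])*10).round().astype(int)
for sg in(-1,1):
    o,M=lane(P,sg)
    for y in(-20.5,20.5):
        a,c=g(proj(im,[o+M@[0,y,8],o+M@[64,y,8]])); cv2.line(b,tuple(map(int,a)),tuple(map(int,c)),(0,255,0),1)
    a,c=g(proj(im,[o+M@[0,-23,12],o+M@[0,23,12]])); cv2.line(b,tuple(map(int,a)),tuple(map(int,c)),(255,255,0),1)
s=arm.read_state(); T=R.from_quat(s["ee_rot"]).as_matrix(); ctr=s["position"]-7*T[:,1]
cs=[ctr+T@[95,yy,zz] for yy,zz in((14,14),(14,-14),(-14,-14),(-14,14))]
cv2.polylines(b,[g(proj(im,cs)).astype(np.int32)],True,(0,0,255),1)
cv2.imwrite("pics/ov.png",b)
E
```

```text
(no output)
```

View pics/ov.png

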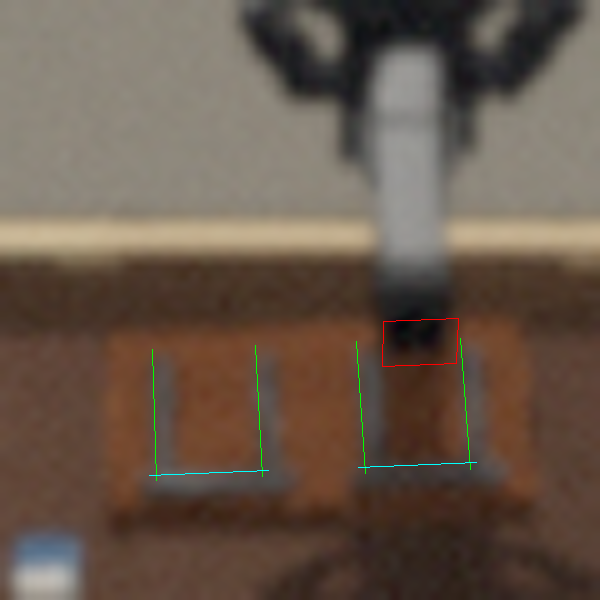

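The overlay shows the far-lane rods at px ~375/475 against a predicted 362/466, and the cap centred at ~413 against a predicted 421. So there is a relative lateral offset of several mm. I'll measure it at sub-pixel level.

```bash
python3 - <<'E'
from h import *
F=[];
for i in range(6): im=optics.get_image("side"); F.append(im["frame"].astype(float))
f=np.mean(F,0)
np.set_printoptions(linewidth=220)
px=lambda c:(c/10)+215-.5
print("cols",np.arange(228,272))
for r0,r1 in((144,148),(152,156),(160,163)): print("case rows",r0,r1,f[r0:r1,248:264].mean((0,2)).round().astype(int))
for r0,r1 in((171,174),(174,177),(177,180)): print("rods blue-red",r0,f[r0:r1,228:272].mean(0)@np.array([-.5,0,1])  .round() if 0 else (f[r0:r1,228:268].mean(0)[:,2]).round().astype(int))
s=arm.read_state(); T=R.from_quat(s["ee_rot"]).as_matrix(); ctr=s["position"]-7*T[:,1]
for xl in(0,40,80,95): print("case model",xl,proj(im,[ctr+T@[xl,-14,14],ctr+T@[xl,-14,-14]]).round(2).tolist())
for sg in(-1,1):
    o,M=lane(P,sg)
    for y in(-20.5,20.5): print("rod",sg,y,proj(im,[o+M@[x,y,9.5] for x in(5,20,40,60)]).round(2).tolist())
o,M=lane(P,-1); a=proj(im,[o+M@[60,0,9],o+M@[60,1,9],o+M@[61,0,9],o+M@[60,0,10]]); print("jac per mm lane xyz",(a[1:]-a[0])[[1,0,2]].round(3).tolist())
E
```

```text
cols [228 229 230 231 232 233 234 235 236 237 238 239 240 241 242 243 244 245 246 247 248 249 250 251 252 253 254 255 256 257 258 259 260 261 262 263 264 265 266 267 268 269 270 271]
case rows 144 148 [ 89  56  51  77 110 139 144 143 141 134 114  78  59  51  75 106]
case rows 152 156 [133 131 128 122 123 144 151 151 149 146 133 113 124 132 133 133]
case rows 160 163 [ 72  73  73  71  76  90 100 101 100  99  94  84  76  75  76  75]
rods blue-red 171 [46 52 67 75 54 44 45 46 45 44 45 48 64 74 62 49 44 44 44 44 44 46 56 69 67 44 27 29 27 28 28 35 47 66 75 56 46 45 48 50]
rods blue-red 174 [46 50 68 76 55 45 46 45 46 45 45 50 65 79 72 53 46 45 45 44 46 46 53 69 72 46 29 31 30 30 31 37 49 68 79 61 49 45 46 45]
rods blue-red 177 [46 50 66 77 60 49 47 46 47 45 46 48 56 71 74 56 46 45 45 45 45 45 49 62 67 45 31 31 30 31 31 36 46 63 74 66 51 45 45 44]
case model 0 [[258.72, 146.8], [251.46, 147.05]]
case model 40 [[259.35, 154.9], [252.0, 155.16]]
case model 80 [[260.0, 163.21], [252.56, 163.47]]
case model 95 [[260.24, 166.37], [252.77, 166.64]]
rod -1 -20.5 [[261.41, 180.1], [261.17, 176.99], [260.85, 172.89], [260.54, 168.84]]
rod -1 20.5 [[250.9, 180.49], [250.7, 177.38], [250.45, 173.27], [250.19, 169.22]]
rod 1 -20.5 [[240.62, 180.87], [240.47, 177.76], [240.27, 173.64], [240.08, 169.58]]
rod 1 20.5 [[230.06, 181.26], [229.96, 178.14], [229.83, 174.03], [229.69, 169.96]]
jac per mm lane xyz [[-0.014, -0.201], [-0.252, 0.009], [0.004, -0.153]]
```

jog_arm:
  translation:
    - [0,0.2,0.03]
    - [0,0.4,0.05]
    - [0,0.6,0.08]
    - [0,0.8,0.08]
    - [0,0.95,0.08]
    - [0,1.05,0.08]
    - [0,1.05,0.08]
    - [0,1.05,0.08]
    - [0,1.05,0.08]
  rot:
    - [0,0,0]
    - [0,0,0]
    - [0,0,0]
    - [0,0,0]
    - [0,0,0]
    - [0,0,0]
    - [0,0,0]
    - [0,0,0]
    - [0,0,0]
  gripper: [0,0,0,0,0,0,0,0,0]

```text
clock: 10.6
position: [548.1, 166.4, 89.7]
ee_rot: [-0.357, 0.61, -0.296, 0.643]
contact_force: [-0.5, -0.0, -2.4]
gripper_width: 26.9
```

```bash
cat > ov.py <<'E'
from h import *
import sys
sg=int(sys.argv[1]); F=[]
for i in range(6): im=optics.get_image("side"); F.append(im["frame"].astype(float))
f=np.mean(F,0)
s=st(); o,M=lane(P,sg); print("lane",(M.T@(s["position"]-o)).round(1))
u0,v0=(235,135) if sg<0 else (215,135)
b=cv2.resize(f[v0:v0+50,u0:u0+40,::-1].clip(0,255).astype(np.uint8),(480,600),interpolation=cv2.INTER_CUBIC)
g=lambda p:((np.array(p)+.5-[u0,v0])*12).round().astype(int)
for y in(-20.5,20.5):
    a,c=g(proj(im,[o+M@[0,y,8],o+M@[64,y,8]])); cv2.line(b,tuple(map(int,a)),tuple(map(int,c)),(0,255,0),1)
T=R.from_quat(s["ee_rot"]).as_matrix(); ctr=s["position"]-7*T[:,1]
e=1 if (M.T@T)[0,0]<0 else -1
cs=[ctr+T@[e*95,yy,zz] for yy,zz in((7,14),(7,-14),(-21,-14),(-21,14))]
cs=[ctr+T@[e*95,yy,zz] for yy,zz in((14,14),(14,-14),(-14,-14),(-14,14))]
cv2.polylines(b,[g(proj(im,cs)).astype(np.int32)],True,(0,0,255),1)
cv2.imwrite(f"pics/{sys.argv[2]}.png",b)
np.set_printoptions(linewidth=250)
print(np.arange(u0,u0+40))
for r in range(160,184,2): print(r,f[r:r+2,u0:u0+40].mean((0,2)).round().astype(int))
E
python3 ov.py -1 ov2
```

```text
clock 10.9
joints [ 0.207  0.487 -0.115 -0.728 -1.029 -2.843]
position [547.887 166.459  89.47 ]
contact_force [ 0.159  0.183 -2.363]
wrist_torque [-1.475e+00 -1.480e-01  1.000e-03]
gripper_width 26.383
[[0.081, -0.056, 0.995], [-0.815, 0.571, 0.098], [-0.574, -0.819, 0.0]]
lane [99.8 -4.  24.7]
[235 236 237 238 239 240 241 242 243 244 245 246 247 248 249 250 251 252 253 254 255 256 257 258 259 260 261 262 263 264 265 266 267 268 269 270 271 272 273 274]
160 [ 81  81  81  81  82  82  81  81  81  82  82  82  81  80  76  69  69  78 111 143 150 150 148 143 124  87  73  75  79  83  83  83  82  84  84  87  94 103 105 104]
162 [ 56  55  55  56  56  56  56  55  55  56  57  55  56  55  56  54  56  70 107 141 150 149 148 144 127  88  62  58  58  59  56  58  57  58  58  58  60  64  63  62]
164 [ 54  53  53  54  53  53  53  53  56  55  54  54  54  54  54  54  54  66 103 138 149 150 148 145 129  91  60  56  55  54  55  54  52  54  54  53  54  53  52  54]
166 [ 56  55  55  57  59  60  60  60  60  60  62  64  64  64  63  63  63  66  90 126 144 148 148 145 131  94  68  65  66  68  67  62  54  52  5
[... 370 characters left out ...]
 54 43 38 40 39 38 37 36 38 49 57 60 71 74 78 79 74 70 71 71 72 70 70]
174 [74 75 75 74 77 83 86 82 76 76 76 74 75 75 70 62 58 55 41 29 24 26 23 22 23 30 48 60 64 73 76 77 73 67 69 70 69 71 70 71]
176 [77 78 78 77 78 78 79 84 80 78 78 77 77 76 73 66 60 57 43 27 21 20 22 20 24 32 50 59 60 64 71 72 66 62 66 69 71 72 70 71]
178 [78 79 77 77 76 76 78 83 77 74 72 64 60 58 55 52 55 55 46 41 39 40 40 42 43 47 53 58 55 51 53 55 55 60 66 69 70 70 70 72]
180 [79 79 78 76 74 74 76 79 73 68 61 52 49 49 52 55 57 58 53 52 54 53 53 54 54 55 58 61 62 60 59 53 51 60 68 69 69 69 70 70]
182 [88 84 81 79 78 76 74 73 70 62 51 50 51 51 59 64 59 56 55 54 54 52 52 53 55 55 55 55 56 61 63 59 54 59 68 70 69 68 69 70]
```

View pics/ov2.png

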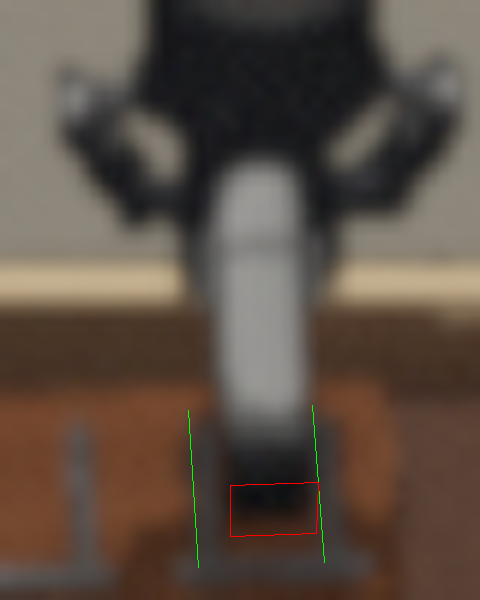

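The overlay shows the cap at x 228–312 (centre 270), centred between the rods at 210 and 333 (centre 271). So lateral −4 mm is right. Next, the lengthwise offset of the case in the grip.

```bash
python3 - <<'E'
from h import *
im=optics.get_image("side"); s=arm.read_state(); T=R.from_quat(s["ee_rot"]).as_matrix(); ctr=s["position"]-7*T[:,1]
f=im["frame"]; print("col255-257 rows 146-182",f[146:183,255:258].mean((1,2)).round().astype(int).tolist())
for x in(-95,0,77,95): print(x,proj(im,[ctr+T@[x,-14,0],ctr+T@[x,14,0]]).round(1).tolist())
o,M=lane(P,-1); print("ledge",proj(im,[o+M@[-2,23,12],o+M@[-2,-23,12],o+M@[-2,-23,0]]).round(1).tolist())
E
```

```text
col255-257 rows 146-182 [27, 34, 75, 122, 146, 150, 151, 149, 143, 135, 139, 148, 150, 149, 149, 149, 151, 149, 149, 149, 149, 147, 139, 118, 90, 66, 46, 31, 30, 23, 16, 26, 36, 45, 50, 56, 56]
-95 [[254.6, 137.1], [254.5, 141.6]]
0 [[255.9, 155.4], [255.8, 159.8]]
77 [[257.1, 171.0], [257.0, 175.3]]
95 [[257.3, 174.8], [257.2, 179.1]]
ledge [[250.3, 181.6], [262.2, 181.2], [262.1, 183.0]]
```

jog_arm:
  translation:
    - [0.02,0.08,0]
    - [0.04,0.16,0]
    - [0.04,0.24,0]
    - [0.04,0.31,0]
    - [0.04,0.33,0]
    - [0.04,0.33,0]
    - [0.04,0.33,0]
    - [0.04,0.33,0]
  rot:
    - [0,0,0]
    - [0,0,0]
    - [0,0,0]
    - [0,0,0]
    - [0,0,0]
    - [0,0,0]
    - [0,0,0]
    - [0,0,0]
  gripper: [0,0,0,0,0,0,0,0]

```text
clock: 11.75
position: [547.2, 174.1, 74.8]
ee_rot: [-0.357, 0.61, -0.296, 0.643]
contact_force: [0.2, -1.7, -1.0]
gripper_width: 26.8
```

```bash
python3 ov.py -1 ov3 | grep -v "^1[67]"
```

```text
clock 12.05
joints [ 0.218  0.507 -0.123 -0.742 -1.002 -2.829]
position [547.203 174.157  74.803]
contact_force [-0.737 -2.136 -0.592]
wrist_torque [-1.741 -0.015  0.086]
gripper_width 26.9
[[0.081, -0.056, 0.995], [-0.815, 0.571, 0.098], [-0.573, -0.819, 0.001]]
lane [97.8 -4.1  8.2]
[235 236 237 238 239 240 241 242 243 244 245 246 247 248 249 250 251 252 253 254 255 256 257 258 259 260 261 262 263 264 265 266 267 268 269 270 271 272 273 274]
180 [79 77 77 75 75 74 75 75 62 51 48 50 49 58 68 71 63 59 50 43 40 40 41 41 43 48 55 60 66 73 76 66 58 61 68 68 69 68 69 71]
182 [89 84 80 78 78 75 70 65 60 55 51 50 59 71 74 71 62 58 54 54 54 53 52 53 54 54 54 56 57 62 72 73 72 68 69 70 69 68 70 70]
```

View pics/ov3.png

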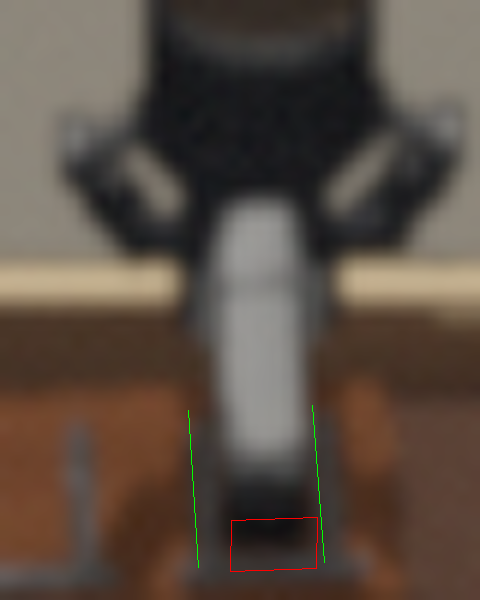

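The case is between the rods and lightly touching the floor (about 2.4 N). Its lower end is about 5 mm short of the ledge. I'll nudge it down and release.

jog_arm:
  translation:
    - [0.03,0,0]
    - [0.06,0,0]
    - [0.08,0,0]
    - [0.08,0,0]
    - [0.08,0,0]
    - [0.08,0,0]
    - [0.08,0,0]
    - [0.08,0,0]
    - [0.08,0,0]
    - [0.08,0,0]
    - [0.08,0,0]
  rot:
    - [0,0,0]
    - [0,0,0]
    - [0,0,0]
    - [0,0,0]
    - [0,0,0]
    - [0,0,0]
    - [0,0,0]
    - [0,0,0]
    - [0,0,0]
    - [0,0,0]
    - [0,0,0]
  gripper: [0,0,0,0,0.55,0.55,0.55,0.55,0.55,0.55,0.55]

```text
clock: 13.15
position: [547.5, 170.9, 72.5]
ee_rot: [-0.357, 0.61, -0.295, 0.643]
contact_force: [0.3, -0.4, -0.9]
gripper_width: 46.9
```

jog_arm:
  translation:
    - [0,-0.2,0]
    - [0,-0.5,0]
    - [0,-0.9,0]
    - [0,-1.4,0]
    - [0,-2,0]
    - [0,-2.6,0]
    - [0,-3,0]
    - [0,-3,0]
    - [0,-3,0]
  rot:
    - [0,0,0]
    - [0,0,0]
    - [0,0,0]
    - [0,0,0]
    - [0,0,0]
    - [0,0,0]
    - [0,0,0]
    - [0,0,0]
    - [0,0,0]
  gripper: [0.55,0.55,0.55,0.55,0.55,0.55,0.55,0.55,0.55]

```text
clock: 14.05
position: [555.7, 85.0, 195.9]
ee_rot: [-0.356, 0.61, -0.296, 0.643]
contact_force: [-0.8, 1.1, -0.1]
gripper_width: 47.4
```

```bash
python3 -c "
from h import *
st(); cmd([415,-150,220],tool(100),'mid'); cmd([432,-226.7,110],tool(168),'pre')
im=optics.get_image('side'); cv2.imwrite('pics/s5.png',cv2.resize(im['frame'][110:210,205:305,::-1],(600,600),interpolation=cv2.INTER_CUBIC))"
```

```text
clock 14.05
joints [ 0.075  0.377 -0.004 -0.644 -1.272 -2.898]
position [555.74   85.041 195.926]
contact_force [-0.756  1.083 -0.11 ]
wrist_torque [-1.174 -0.096 -0.   ]
gripper_width 47.386
[[0.08, -0.054, 0.995], [-0.815, 0.571, 0.097], [-0.574, -0.819, 0.002]]
mid t [3.329, -2.927, -3.256] r [-3.604, -11.396, -3.319]
pre t [5.869, -2.02, -3.07] r [-6.135, -19.438, -0.933]
```

View pics/s5.png

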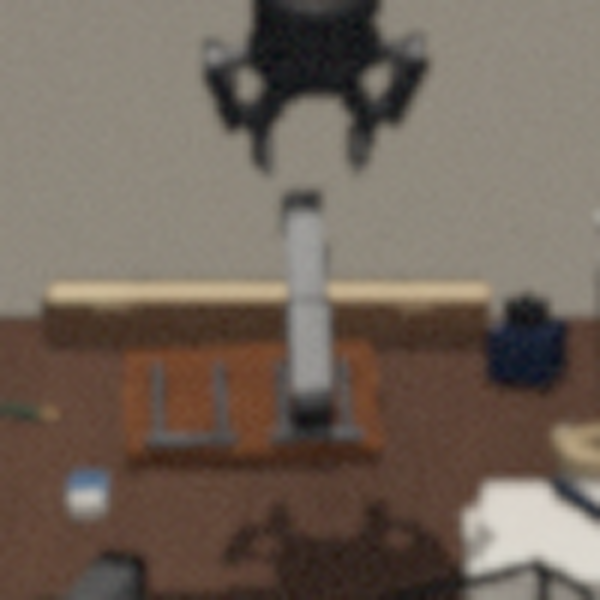

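Case A rests in the far lane, with its lower end on the ledge at about (310,425), stable after release. Now case B.

jog_arm:
  translation:
    - [0.2,-0.3,-0.2]
    - [0.5,-0.6,-0.5]
    - [0.8,-0.9,-0.8]
    - [1.1,-1.2,-1.1]
    - [1.4,-1.5,-1.4]
    - [1.7,-1.8,-1.7]
    - [2,-2,-2]
    - [2.3,-2.2,-2.3]
    - [2.6,-2.4,-2.6]
    - [2.9,-2.6,-2.9]
    - [3.2,-2.8,-3.1]
    - [3.33,-2.93,-3.26]
    - [3.33,-2.93,-3.26]
    - [3.33,-2.93,-3.26]
    - [3.33,-2.93,-3.26]
    - [3.33,-2.93,-3.26]
  rot:
    - [-0.29,-0.9,-0.27]
    - [-0.58,-1.8,-0.53]
    - [-0.87,-2.7,-0.8]
    - [-1.15,-3.65,-1.06]
    - [-1.44,-4.56,-1.33]
    - [-1.73,-5.47,-1.6]
    - [-2.02,-6.4,-1.86]
    - [-2.3,-7.3,-2.12]
    - [-2.6,-8.2,-2.39]
    - [-2.88,-9.1,-2.65]
    - [-3.17,-10,-2.92]
    - [-3.4,-10.8,-3.2]
    - [-3.6,-11.4,-3.32]
    - [-3.6,-11.4,-3.32]
    - [-3.6,-11.4,-3.32]
    - [-3.6,-11.4,-3.32]
  gripper: [0.55,0.55,0.55,0.55,0.55,0.55,1,1,1,1,1,1,1,1,1,1]

```text
clock: 15.7
position: [414.9, -149.6, 219.1]
ee_rot: [-0.704, -0.061, 0.063, 0.705]
contact_force: [1.1, 0.7, 0.3]
gripper_width: 85.3
```

```bash
python3 -c "
from h import *
st(); cmd([432.5,-228,110],tool(167.8),'pre')"
```

```text
clock 15.7
joints [ 2.400e-02  7.900e-02 -4.340e-01 -1.000e-03 -1.061e+00 -1.420e+00]
position [ 414.931 -149.568  219.109]
contact_force [1.054 0.68  0.291]
wrist_torque [ 0.003  0.001 -0.042]
gripper_width 85.345
[[0.985, -0.002, -0.174], [0.174, 0.001, 0.985], [-0.002, -1.0, 0.001]]
pre t [0.078, 2.18, -1.608] r [-0.017, -8.473, -0.01]
```

jog_arm:
  translation:
    - [0,0.2,-0.2]
    - [0,0.5,-0.4]
    - [0,0.8,-0.6]
    - [0,1.1,-0.8]
    - [0,1.4,-1]
    - [0,1.7,-1.2]
    - [0.08,1.9,-1.4]
    - [0.08,2.1,-1.6]
    - [0.08,2.18,-1.61]
    - [0.08,2.18,-1.61]
    - [0.08,2.18,-1.61]
    - [0.08,2.18,-1.61]
    - [0.08,2.18,-1.61]
    - [0.08,2.18,-1.61]
  rot:
    - [0,-0.8,0]
    - [0,-1.6,0]
    - [0,-2.4,0]
    - [0,-3.2,0]
    - [0,-4,0]
    - [0,-5,0]
    - [0,-6,0]
    - [0,-7,0]
    - [0,-7.8,0]
    - [0,-8.3,0]
    - [0,-8.47,0]
    - [0,-8.47,0]
    - [0,-8.47,0]
    - [0,-8.47,0]
  gripper: [1,1,1,1,1,1,1,1,1,1,1,1,1,1]

```text
clock: 17.1
position: [432.7, -228.0, 110.1]
ee_rot: [-0.55, -0.443, 0.444, 0.551]
contact_force: [0.2, -0.9, -0.8]
gripper_width: 85.3
```

```bash
python3 -c "
from h import *
st(); cmd([432.5,-228,6],tool(167.8),'down')"
```

```text
clock 17.1
joints [-0.152  0.289 -0.483 -0.001 -0.801 -0.061]
position [ 432.749 -227.998  110.078]
contact_force [ 0.155 -0.935 -0.802]
wrist_torque [-0.018 -0.042 -0.04 ]
gripper_width 85.321
[[0.212, -0.002, -0.977], [0.977, 0.001, 0.212], [0.0, -1.0, 0.002]]
down t [-0.002, 2.082, -0.0] r [-0.017, -0.007, 0.002]
```

jog_arm:
  translation:
    - [0,0.7,0]
    - [0,1.4,0]
    - [0,1.9,0]
    - [0,2.08,0]
    - [0,2.08,0]
    - [0,2.08,0]
    - [0,2.08,0]
    - [0,2.08,0]
    - [0,2.08,0]
    - [0,2.08,0]
    - [0,2.08,0]
    - [0,2.08,0]
    - [0,2.08,0]
    - [0,2.08,0]
  rot:
    - [0,0,0]
    - [0,0,0]
    - [0,0,0]
    - [0,0,0]
    - [0,0,0]
    - [0,0,0]
    - [0,0,0]
    - [0,0,0]
    - [0,0,0]
    - [0,0,0]
    - [0,0,0]
    - [0,0,0]
    - [0,0,0]
    - [0,0,0]
  gripper: [1,1,1,1,1,0,0,0,0,0,0,0,0,0]

```text
clock: 18.5
position: [433.6, -228.1, 7.3]
ee_rot: [0.55, 0.444, -0.444, -0.55]
contact_force: [-0.3, 1.2, 5.5]
gripper_width: 27.1
```

jog_arm:
  translation:
    - [0,-0.4,0]
    - [0,-0.8,0]
    - [0,-1.2,0]
    - [0,-1.6,0]
    - [0,-2,0]
    - [0,-2,0]
    - [0,-2,0]
    - [0,-2,0]
    - [0,-2,0]
    - [0,-2,0]
  rot:
    - [0,0,0]
    - [0,0,0]
    - [0,0,0]
    - [0,0,0]
    - [0,0,0]
    - [0,0,0]
    - [0,0,0]
    - [0,0,0]
    - [0,0,0]
    - [0,0,0]
  gripper: [0,0,0,0,0,0,0,0,0,0]

```text
clock: 19.5
position: [433.1, -228.0, 106.3]
ee_rot: [-0.55, -0.444, 0.444, 0.551]
contact_force: [-0.7, 0.1, -1.5]
gripper_width: 26.9
```

```bash
python3 -c "
from h import *
t=[]
for i in range(14):
    optics.get_image('side'); t.append(arm.read_state()['wrist_torque'])
t=np.array(t); print('torque',t.mean(0).round(3),(t.std(0)/14**.5).round(3))
s=st(); T=R.from_quat(s['ee_rot']).as_matrix(); print('torque in tool',(T.T@t.mean(0)).round(3))
cmd([430,-100,220],tool(80),'flip'); p,M=laneT(1,100,-4,77,False); print(p); cmd(p,M,'noflip')
"
```

```text
torque [ 0.058 -0.01  -0.001] [0.009 0.012 0.01 ]
clock 20.2
joints [-0.152  0.293 -0.487 -0.    -0.791 -0.061]
position [ 433.602 -228.134  107.287]
contact_force [-0.452 -0.632 -2.5  ]
wrist_torque [0.02  0.026 0.009]
gripper_width 26.514
[[0.212, 0.0, -0.977], [0.977, 0.0, 0.212], [0.0, -1.0, -0.0]]
torque in tool [ 0.002  0.001 -0.059]
flip t [2.49, -2.254, 0.612] r [0.001, 10.972, 0.002]
[470.17796984 128.78011383 132.43235105]
noflip t [7.131, -0.503, 0.796] r [0.684, -2.161, -4.339]
```

Case B: Mx = +0.058±0.009, so its heavy end is already at −Y and no flip is needed. I'll tilt it and go above the near lane.

jog_arm:
  translation:
    - [0.3,-0.4,0.1]
    - [0.8,-0.9,0.1]
    - [1.4,-1.3,0.2]
    - [2,-1.5,0.2]
    - [2.7,-1.5,0.3]
    - [3.4,-1.5,0.4]
    - [4.1,-1.5,0.5]
    - [4.8,-1.4,0.5]
    - [5.5,-1.2,0.6]
    - [6.1,-1,0.7]
    - [6.6,-0.8,0.75]
    - [7,-0.6,0.8]
    - [7.13,-0.5,0.8]
    - [7.13,-0.5,0.8]
    - [7.13,-0.5,0.8]
    - [7.13,-0.5,0.8]
  rot:
    - [0,-0.1,-0.2]
    - [0.07,-0.2,-0.4]
    - [0.14,-0.43,-0.87]
    - [0.2,-0.65,-1.3]
    - [0.27,-0.86,-1.74]
    - [0.34,-1.08,-2.17]
    - [0.41,-1.3,-2.6]
    - [0.48,-1.5,-3.04]
    - [0.55,-1.73,-3.47]
    - [0.61,-1.95,-3.9]
    - [0.68,-2.1,-4.2]
    - [0.684,-2.16,-4.34]
    - [0.684,-2.16,-4.34]
    - [0.684,-2.16,-4.34]
    - [0.684,-2.16,-4.34]
    - [0.684,-2.16,-4.34]
  gripper: [0,0,0,0,0,0,0,0,0,0,0,0,0,0,0,0]

```text
clock: 21.8
position: [470.3, 128.1, 133.0]
ee_rot: [0.296, 0.643, -0.357, -0.61]
contact_force: [0.3, -0.1, -1.9]
gripper_width: 26.6
```

```bash
python3 -c "
from h import *
s=st(); o,M=lane(P,1); print((M.T@(s['position']-o)).round(1)); p,T=laneT(1,100,-4,25); cmd(p,T)"
```

```text
clock 21.8
joints [ 0.165  0.322 -0.262 -0.712 -1.065  0.315]
position [470.276 128.122 132.979]
contact_force [ 0.344 -0.12  -1.877]
wrist_torque [-1.413 -0.082 -0.039]
gripper_width 26.598
[[-0.081, -0.055, -0.995], [0.815, 0.571, -0.098], [0.573, -0.819, -0.001]]
[99.8 -4.  77.8]
 t [0.005, 1.057, 0.002] r [0.01, 0.003, -0.003]
```

jog_arm:
  translation:
    - [0,0.2,0]
    - [0,0.4,0]
    - [0,0.6,0]
    - [0,0.8,0]
    - [0,0.95,0]
    - [0,1.05,0]
    - [0,1.05,0]
    - [0,1.05,0]
    - [0,1.05,0]
  rot:
    - [0,0,0]
    - [0,0,0]
    - [0,0,0]
    - [0,0,0]
    - [0,0,0]
    - [0,0,0]
    - [0,0,0]
    - [0,0,0]
    - [0,0,0]
  gripper: [0,0,0,0,0,0,0,0,0]

```text
clock: 22.7
position: [467.6, 158.0, 90.2]
ee_rot: [0.296, 0.643, -0.357, -0.61]
contact_force: [-0.2, -0.6, -1.9]
gripper_width: 26.2
```

```bash
python3 ov.py 1 ov4
```

```text
clock 23.0
joints [ 0.216  0.382 -0.296 -0.763 -0.967  0.353]
position [467.475 157.995  90.114]
contact_force [-0.58  -0.124 -1.885]
wrist_torque [-1.438 -0.127  0.014]
gripper_width 26.863
[[-0.081, -0.054, -0.995], [0.815, 0.571, -0.097], [0.573, -0.819, -0.002]]
lane [99.8 -4.2 25.5]
[215 216 217 218 219 220 221 222 223 224 225 226 227 228 229 230 231 232 233 234 235 236 237 238 239 240 241 242 243 244 245 246 247 248 249 250 251 252 253 254]
160 [ 90  91  91  90  92  98 106 107 107 106 104  97  88  78  66  64  79 104 136 150 152 152 150 139 110  77  63  65  76  81  81  81  81  81  81  81  82  91 116 139]
162 [ 55  56  55  56  55  58  60  58  60  61  60  59  57  56  56  56  68  98 133 151 153 153 150 141 115  76  57  54  56  55  56  56  56  54  54  56  58  77 116 146]
164 [ 53  53  53  53  53  53  53  51  53  53  52  53  53  54  53  53  60  90 128 151 153 152 151 142 119  77  53  54  55  54  54  54  55  54  55  53  56  74 113 144]
166 [ 53  53  54  51  53  53  54  53  52  54  54  54  55  53  55  54  58  79 120 148 153 152 151 143 121  79  59  61  61  61  61  63  64  65  64  65  6
[... 482 characters left out ...]
3  74  73  73  75  83 107 138]
174 [ 76  76  76  75  74  75  75  74  73  75  81  85  79  74  69  61  56  45  35  34  34  31  29  30  31  47  59  58  62  71  75  75  76  75  75  75  75  82  91 113]
176 [77 75 76 76 75 74 74 74 74 74 78 82 77 75 68 60 58 45 33 23 20 21 21 19 24 39 53 59 65 74 78 77 78 77 76 73 76 77 63 61]
178 [79 76 75 76 75 75 75 75 75 74 74 74 72 70 66 58 58 48 37 29 26 26 24 24 31 43 54 58 57 61 65 60 63 70 73 72 75 77 52 35]
180 [75 74 75 76 76 75 74 75 74 72 67 57 52 53 54 56 59 55 50 48 48 48 44 45 46 50 54 56 50 49 50 48 50 58 70 74 81 82 63 41]
182 [75 76 75 75 76 74 72 73 73 71 66 54 51 57 65 66 64 62 62 63 62 59 58 57 56 57 60 59 61 63 52 50 51 52 58 65 70 70 64 54]
```

View pics/ov4.png

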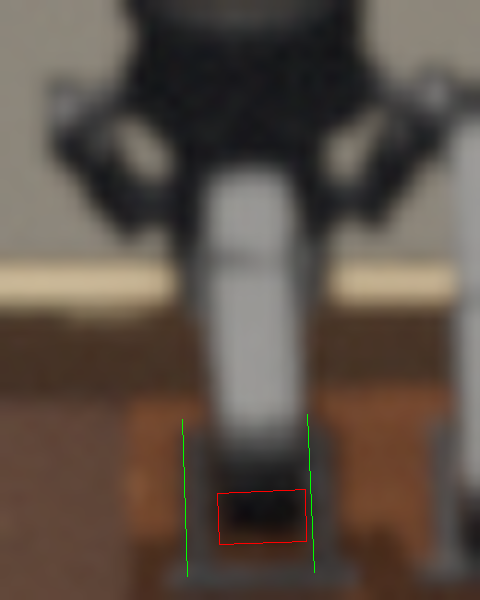

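The cap is at 218–305 (centre 261) and the near-lane rods at about 200/328 (centre 263), so it is centred. Lowering.

jog_arm:
  translation:
    - [-0.02,0.08,0]
    - [-0.04,0.16,0]
    - [-0.04,0.24,0]
    - [-0.04,0.32,0]
    - [-0.04,0.35,0]
    - [-0.04,0.35,0]
    - [-0.04,0.35,0]
    - [-0.04,0.35,0]
  rot:
    - [0,0,0]
    - [0,0,0]
    - [0,0,0]
    - [0,0,0]
    - [0,0,0]
    - [0,0,0]
    - [0,0,0]
    - [0,0,0]
  gripper: [0,0,0,0,0,0,0,0]

```text
clock: 23.8
position: [466.7, 166.0, 74.9]
ee_rot: [0.296, 0.643, -0.357, -0.61]
contact_force: [-1.7, -4.2, 5.1]
gripper_width: 26.8
```

```bash
python3 ov.py 1 ov5
```

```text
clock 24.1
joints [ 0.229  0.406 -0.304 -0.782 -0.936  0.373]
position [466.684 166.054  74.921]
contact_force [-1.986 -5.1    4.496]
wrist_torque [-1.64   0.407  0.283]
gripper_width 26.292
[[-0.081, -0.055, -0.995], [0.816, 0.57, -0.098], [0.573, -0.82, -0.002]]
lane [97.7 -4.2  8.4]
[215 216 217 218 219 220 221 222 223 224 225 226 227 228 229 230 231 232 233 234 235 236 237 238 239 240 241 242 243 244 245 246 247 248 249 250 251 252 253 254]
160 [ 90  92  91  90  91  98 106 106 107 105 103  97  87  75  58  58  75  97 126 139 140 139 138 126  94  74  62  57  71  80  82  82  82  81  81  81  82  90 114 137]
162 [ 54  55  56  55  56  57  60  60  60  60  59  58  56  55  54  60  77 105 135 150 151 151 149 138 108  78  62  52  54  56  56  56  54  56  56  56  58  77 116 145]
164 [ 52  54  53  52  53  52  53  53  53  53  51  54  53  53  54  55  68  97 132 150 153 153 151 141 115  76  57  53  54  54  55  54  55  53  53  54  56  73 113 145]
166 [ 53  54  53  53  52  52  53  53  54  53  53  54  55  54  53  52  56  85 125 150 154 153 151 143 118  76  54  51  57  60  61  64  63  64  63  63  63 
[... 480 characters left out ...]
4  74  74  74  75  82 106 137]
174 [ 76  75  74  74  74  74  74  74  73  73  72  72  69  64  57  57  56  51  62  78  78  78  76  74  68  59  61  57  55  56  59  61  70  73  75  73  75  81  91 113]
176 [77 77 76 74 74 75 74 75 75 72 69 58 52 52 49 55 57 49 41 44 44 40 40 40 37 43 53 57 52 51 51 51 56 66 74 73 75 78 62 61]
178 [80 76 75 74 76 75 76 74 74 73 67 56 52 52 50 54 56 47 34 29 29 25 27 25 29 39 52 58 52 50 51 48 50 53 60 67 74 76 52 33]
180 [75 76 75 76 75 75 74 75 73 73 67 56 56 63 65 63 62 51 40 29 25 23 27 24 27 39 52 56 59 66 63 53 50 49 52 59 70 76 61 41]
182 [75 75 75 76 74 75 74 75 73 72 66 58 63 76 78 75 66 63 60 58 57 53 53 52 53 55 59 59 67 74 70 66 58 53 53 58 60 61 61 53]
```

jog_arm:
  translation:
    - [-0.02,-0.01,0]
    - [-0.04,-0.02,0]
    - [-0.06,-0.02,0]
    - [-0.06,-0.02,0]
    - [-0.06,-0.02,0]
    - [-0.06,-0.02,0]
    - [-0.06,-0.02,0]
    - [-0.06,-0.02,0]
    - [-0.06,-0.02,0]
    - [-0.06,-0.02,0]
    - [-0.06,-0.02,0]
  rot:
    - [0,0,0]
    - [0,0,0]
    - [0,0,0]
    - [0,0,0]
    - [0,0,0]
    - [0,0,0]
    - [0,0,0]
    - [0,0,0]
    - [0,0,0]
    - [0,0,0]
    - [0,0,0]
  gripper: [0,0,0,0,0.5,0.5,0.5,0.5,0.5,0.5,0.5]

```text
clock: 25.2
position: [467.0, 163.0, 74.0]
ee_rot: [0.296, 0.643, -0.357, -0.61]
contact_force: [0.2, 0.4, -0.6]
gripper_width: 42.7
```

jog_arm:
  translation:
    - [0,-0.2,0]
    - [0,-0.5,0]
    - [0,-0.9,0]
    - [0,-1.4,0]
    - [0,-2,0]
    - [0,-2.6,0]
    - [0,-3.2,0]
    - [0,-3.8,0]
    - [0,-4,0]
    - [0,-4,0]
    - [0,-4,0]
  rot:
    - [0,0,0]
    - [0,0,0]
    - [0,0,0]
    - [0,0,0]
    - [0,0,0]
    - [0,0,0]
    - [0,0,0]
    - [0,0,0]
    - [0,0,0]
    - [0,0,0]
    - [0,0,0]
  gripper: [0.5,0.5,0.5,0.5,0.5,0.5,0.5,0.5,0.5,0.5,0.5]

```text
clock: 26.3
position: [477.2, 49.2, 237.3]
ee_rot: [0.296, 0.643, -0.357, -0.61]
contact_force: [-0.6, -0.2, -0.2]
gripper_width: 42.9
```

```bash
python3 -c "
from h import *
st()
im=optics.get_image('side'); cv2.imwrite('pics/s6.png',cv2.resize(im['frame'][110:230,175:305,::-1],(650,600),interpolation=cv2.INTER_CUBIC))"
```

```text
clock 26.3
joints [ 0.017  0.225 -0.118 -0.629 -1.336  0.265]
position [477.185  49.232 237.282]
contact_force [-0.586 -0.164 -0.194]
wrist_torque [-1.131 -0.061  0.019]
gripper_width 42.859
[[-0.08, -0.055, -0.995], [0.815, 0.571, -0.097], [0.574, -0.819, -0.001]]
```

View pics/s6.png

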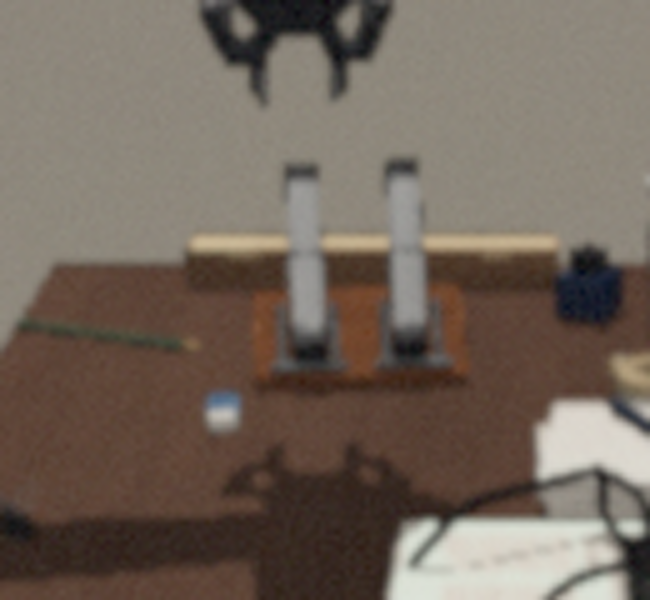

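The picture shows both cases in their lanes, lower caps at the ledge at about (310,355) and (412,350), with the gripper clear. Handing in.

```bash
python3 -c "
from bench import job_done
print(job_done())"
```

```text
the job is handed in; nothing more can be done
None
```

Both pen cases are on the stand, one in each lane, heavy end down. I handed the job in at about 26 s on the robot's clock.

- **Far lane:** I lifted the first case, the one further from the robot, at its middle. The torque was Mx −0.053 ± 0.008 N m, so its heavy end was on the left. I turned it end for end before placing it.
- **Near lane:** The second case gave Mx +0.058 ± 0.009 N m. Its heavy end was already on the ledge side, so it needed only tilting.
- **Last checks:** The final side picture, about 1 s after the second release, shows both cases lying straight between the rods with their lower ends at the ledge. The gripper was clear of everything. The highest contact force I saw was about 8 N, as the second case touched the lane floor.
- **Disagreement:** The stand position from the top camera was about 4 mm off sideways compared with the side camera. I corrected it using the side view before lowering each case.
- **Not checked:** I did not take a final top view. That the case ends touch the ledge is judged from the side picture only. The other desk items were not checked against their starting positions, but none was touched as far as I could tell.

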